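Put the tester's mixed-up fixtures back into their own cutouts

ROBOT

A 6-joint arm with a two-finger parallel gripper is mounted at the origin on the work surface. World frame = base frame: x ahead of the robot, y to its left, z up, the work surface at z = 0. Lengths are in m, angles in rad, forces in N, time in s.
With the tool pointing down it reaches from about 0.275 to 0.75 m from the base axis. Payload 10.2 kg.
Tool frame: the origin (TCP) lies midway between the tips of the shut fingers; the grasp point (between the pads) lies 19 mm behind it (env.hold_point_z is the distance from the TCP to the grasp point, in m); x points along the fingers, z is the direction in which the jaws open and shut, and the axes are right-handed (so a half turn about x gives the same grasp; the last joint's range is limited). The gripper opens to 85 mm and grips with 20 to 120 N. Pads are 22 mm wide; open, the fingers measure 114 mm over their backs; the gripper's body (76 mm by 85 mm) begins 54 mm behind the grasp point. The pads swing forward as they close: fully open they stand 13 mm farther back than shut.
Start: joints at [-1.372, 0.313, 1.498, -0, 1.331, -0.223], TCP at [0.215, -0.479, 0.203] pointing down, gripper open.
Joint ranges: [-2.94, 2.94], [-0.97, 2.17], [0.19, 2.56], [-1.23, 4.37], [0.02, 3.11], [-2.88, 2.88]. Speed limits (rad/s): [2.39, 2.39, 3.01, 3.14, 3.14, 3.14].

INTERFACE

Orientations are given as a unit quaternion [x, y, z, w].
In Python, from bench import env, kinematics, monitor, eyes, job gives the robot as it stands. The module is installed in compiled form; this text tells all that it offers. Calls block until the motion is done:
- env.reach(position, orientation): joint-space move of the TCP to a pose.
- env.movel(position, velocity=0.15, frame=None, guard=None): straight line of the TCP; frame=None keeps the orientation; velocity is the mean speed in m/s. With guard (N) it stops when the force on the tool has changed by that much, and returns True; else False.
- env.set_joints(angles): joint-space move.
- env.release() and env.close_gripper(effort=None): open the fingers fully, or close them until they stop; effort is the grip in N (None keeps the last).
- env.hold(seconds).
- kinematics.ik(position, orientation): joint angles nearest the present ones, or None.
- monitor.sense(): the state.
- eyes.grab_frame(name): name is "side" or "top"; returns a dict with "frame" (400x640x3 uint8, red, green, blue), "mtx" (3x3 intrinsics, pixels), "view" (4x4, takes a point from world to camera coordinates). Camera axes: x right, y down, z forward; pixel columns grow to the right and rows downward; lengths in m; the calibration is good to about 2 mm. A picture is of the moment at which its call begins. There is no depth.
A pose or a line that the arm cannot do raises env.MotionError and nothing moves.
- job.hand_in(): hands the job in, once; it reports no verdict.
The state is a dict: "clock": time; "joints": joint angles; "qvel": joint speeds; "joint_efforts": joint torques, N m; "position": TCP position; "ee_rot": TCP orientation; "contact_force": force on the tool from outside, world axes, zero at the start; "ft_torque": the same for the moment, N m; "finger_gap": opening from 0.0 (shut) to 1.0 (fully open).
Only numpy, scipy, OpenCV 4.12 (cv2) and the standard library are available. Lean on these libraries where they do the work, as an engineer would, in place of code of your own. Each camera call takes 0.05 s, during which the arm holds its last target.

TASK

The three fixtures of the tensile tester were put away in a hurry and each lies on top of another one's cutout. Let them change places so that the round platen, the square platen and the bending head each sit flat and fully home in the cutout of their own shape; the rubber mat is free for parking one on the way. Set them down without dropping them, and do not disturb the caliper, the load cell or the cup.

Things in the scene. Friction and masses are not known exactly. Their poses are not given: they have to be found in the camera images.
- round_platen: Round steel compression platen, about 0.4 kg: disc of 64 mm diameter, 14 mm thick. Grip the upright central tang from above: 16 x 16 mm, sides along the body's x and y, from 29 mm (top of a 28 mm wide collar) to 66 mm above the origin. Origin: centre of the underside, z up. At first it lies on top of bend_nest, over the slot.
- square_platen: Square steel compression platen, about 0.5 kg: plate 62 x 62 mm, 14 mm thick. Grip the upright central tang from above: 16 x 16 mm, sides along the body's x and y, from 29 mm (top of a 28 mm wide collar) to 66 mm above the origin. Origin: centre of the underside, z up. At first it lies on top of round_nest, on its corners.
- bend_head: Steel bending head, about 0.5 kg: bar 104 (x) x 24 mm (y), top at 25 mm, standing on two fixed 10 mm cross rollers near its ends (their bottom is the underside). Grip the upright central tang from above: 16 x 16 mm, sides along the body's x and y, from 29 mm (top of a 28 mm wide collar) to 66 mm above the origin. Origin: centre of the underside, z up. At first it lies on top of square_nest.
- round_nest: Insert block with the round cutout, 72 mm diameter, home of the round platen. Fixed dark grey block 132 (x) x 92 (y) x 20 mm; cutout 12 mm deep with a 2 mm bevelled mouth, its black floor 8 mm above the bench. Origin: on the bench below the centre of block and cutout; z up.
- square_nest: Insert block with the square cutout, 70 x 70 mm, sides along the block's x and y, home of the square platen (any quarter turn). Fixed dark grey block 132 (x) x 92 (y) x 20 mm; cutout 12 mm deep with a 2 mm bevelled mouth, its black floor 8 mm above the bench. Origin: on the bench below the centre of block and cutout; z up.
- bend_nest: Insert block with the slot, 112 mm (block's x) x 32 mm (y), home of the bending head (either way round). Fixed dark grey block 132 (x) x 92 (y) x 20 mm; cutout 12 mm deep with a 2 mm bevelled mouth, its black floor 8 mm above the bench. Origin: on the bench below the centre of block and cutout; z up.
- mat: Free spot: black ribbed rubber mat fixed to the bench, 132 (x) x 92 (y) x 4 mm, empty at the start. Origin: centre of its underside, on the bench.
- caliper: Bystander: digital caliper lying flat, steel beam 235 mm long (its x), black slider body, 86 mm over the jaws, 13 mm high. Origin: middle of the beam, on the bench.
- load_cell: Bystander: S-shaped aluminium load cell lying flat, 50 x 63 x 22 mm, brass stub at one side. Origin: centre of the underside.
- cup: Bystander: white plastic child's drinking cup with a handle, 68 mm in diameter, 68 mm high, a sample waiting for test. Origin: centre of its foot.

How it is judged:
At the end, for the whole second after the job is handed in: Each fixture is in the cutout of its own shape: its origin within 10 mm sideways of the block's origin and less than 11 mm above the block's underside (8 mm is fully home), its tang within 0.06 rad of upright, at rest (below 0.02 m/s) and released (horizontal distance between round_platen and round_nest below 0.01 m and z of round_platen in the frame of round_nest below 0.011 m and angle between each of round_platen, square_platen, bend_head's own z axis and vertical below 0.06 rad and linear speed of each of round_platen, square_platen, bend_head below 0.02 m/s and horizontal distance between square_platen and square_nest below 0.01 m and z of square_platen in the frame of square_nest below 0.011 m and horizontal distance between bend_head and bend_nest below 0.01 m and z of bend_head in the frame of bend_nest below 0.011 m); the robot touches nothing.
It fails at once if the caliper, the load cell or the cup is pushed more than 25 mm from its place, or the cup is knocked over (distance of any of caliper, load_cell, cup from where it was at the start of the episode above 0.025 m or angle between cup's own z axis and vertical above 0.5 rad).
It fails at once if the round platen is dropped (moves faster than 0.7 m/s while not between the fingers) (linear speed of round_platen above 0.7 m/s and contact force between the fingers and round_platen below 0.1 N).
It fails at once if the square platen is dropped (moves faster than 0.7 m/s while not between the fingers) (linear speed of square_platen above 0.7 m/s and contact force between the fingers and square_platen below 0.1 N).
It fails at once if the bend head is dropped (moves faster than 0.7 m/s while not between the fingers) (linear speed of bend_head above 0.7 m/s and contact force between the fingers and bend_head below 0.1 N).
It also fails if it takes over 120 s, if anything falls off the work surface, if the arm or the gripper's body presses on something with over 40 N, if the wrist force passes 120 N, or if a joint passes its speed limit or range.

## Working session

There is one attempt and no reset: what is moved stays moved. The work goes in short steps, each a Python script; the robot and the scene stay as the last script left them, time stands still between calls to the robot, and variables do not carry over. Pictures are saved under pics/ and viewed, and the job is handed in when it is done.

```bash
mkdir -p pics
python3 - <<'E'
from bench import env, kinematics, monitor, eyes, job
import cv2
s=monitor.sense();print(s, env.hold_point_z)
for n in("side","top"):
    g=eyes.grab_frame(n);print(n,g["mtx"],g["view"]);cv2.imwrite(f"pics/{n}0.png",g["frame"][:,:,::-1])
E
```

```text
{'clock': 0.0, 'joints': array([-1.37237011e+00,  3.13481406e-01,  1.49843206e+00, -1.71671318e-05,
        1.33104034e+00, -2.23410129e-01]), 'qvel': array([ 0.00064347, -0.00112661,  0.00167281, -0.00065402, -0.00075679,
       -0.0006783 ]), 'joint_efforts': array([-5.78218878e-04, -4.12265396e+01, -2.59742063e+01, -1.93321243e-04,
        4.13801288e-03, -2.55859402e-05]), 'position': array([ 0.21487266, -0.47868287,  0.20272094]), 'ee_rot': array([ 0.38457974,  0.59393933, -0.38389895,  0.59325888]), 'contact_force': array([ 0.06594166, -0.22455438,  0.87347135]), 'ft_torque': array([-0.01833191,  0.01579134, -0.01791496]), 'finger_gap': 0.9977532147994916} 0.0187
side [[377.44432939   0.         322.67244922]
 [  0.         377.44432939 196.41178212]
 [  0.           0.           1.        ]] [[-0.92546896 -0.37856293  0.0140472   0.52274559]
 [-0.28668439  0.67565176 -0.67919567  0.20699486]
 [ 0.24762728 -0.63260162 -0.73382281  0.9777288 ]
 [ 0.          0.          0.          1.        ]]
top [[389.74581087   0.         313.79800475]
 [  0.         389.74581087 197.45669644]
 [  0.           0.           1.        ]] [[-1.41605682e-02 -9.99816974e-01  1.28645510e-02  6.36060326e-04]
 [-9.91812293e-01  1.24118173e-02 -1.27099657e-01  5.52923526e-01]
 [ 1.26916722e-01 -1.45590232e-02 -9.91806524e-01  8.86961331e-01]
 [ 0.00000000e+00  0.00000000e+00  0.00000000e+00  1.00000000e+00]]
```

View pics/top0.png

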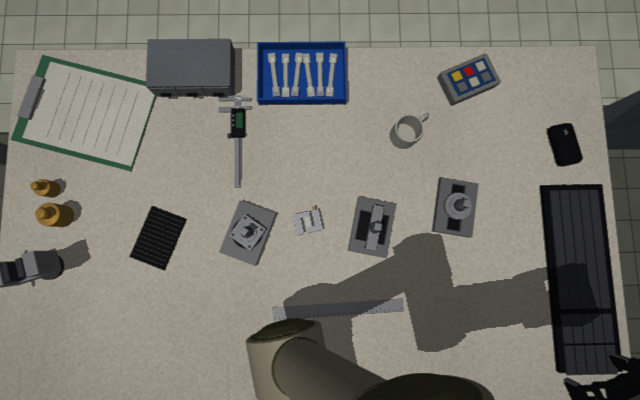

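View pics/side0.png

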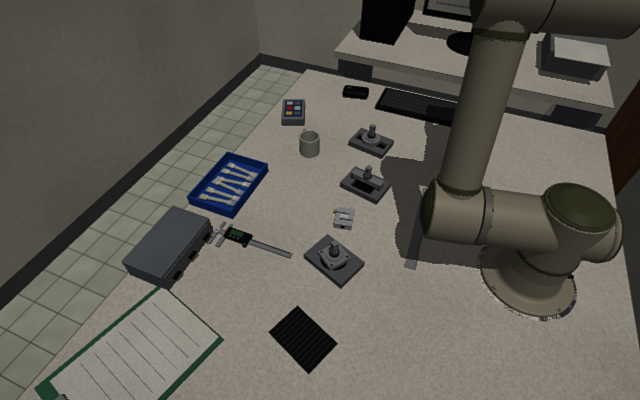

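The top view shows the mat at (158,238). The square platen on round_nest is at (248,232), the bend head on square_nest at (373,226), and the round platen on bend_nest at (456,206). The load cell is at (308,221), the caliper at (237,140) and the cup at (409,129). I'll zoom in next.

Run:
```python
import cv2,numpy as np
t=cv2.imread("pics/top0.png");s=cv2.imread("pics/side0.png")
cs=[t[185:285,205:305],t[180:280,325:425],t[160:260,405:505]]
ss=[s[220:300,290:370],s[150:230,325:405],s[105:185,330:410]]
im=np.vstack([np.hstack([cv2.resize(c,(266,266),interpolation=cv2.INTER_CUBIC) for c in r]) for r in(cs,ss)])
im=cv2.convertScaleAbs(im,alpha=1.6);cv2.imwrite("pics/zoom0.png",im)
```

```text
(no output)
```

View pics/zoom0.png

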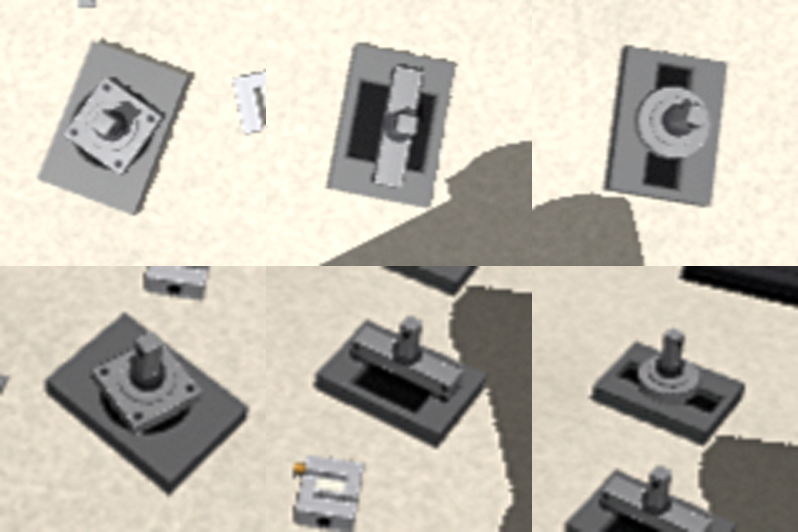

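```bash
cat > h.py <<'E'
import numpy as np,cv2
from bench import env, kinematics, monitor, eyes, job
def ray(g,px,z):
    V=np.array(g["view"]);R=V[:3,:3];t=V[:3,3];C=-R.T@t
    px=np.atleast_2d(px).astype(float)
    d=(R.T@np.linalg.inv(g["mtx"])@np.c_[px,np.ones(len(px))].T).T
    return C+d*((z-C[2])/d[:,2])[:,None]
def proj(g,P):
    V=np.array(g["view"]);q=g["mtx"]@(V[:3,:3]@np.array(P)+V[:3,3]);return q[:2]/q[2]
def tri(gs,pxs):
    A=[]
    for g,p in zip(gs,pxs):
        P=g["mtx"]@np.array(g["view"])[:3]
        A+= [p[0]*P[2]-P[0],p[1]*P[2]-P[1]]
    X=np.linalg.svd(np.array(A))[2][-1];return X[:3]/X[3]
E
python3 - <<'E'
from h import *
g=eyes.grab_frame("top");s=eyes.grab_frame("side")
f=g["frame"].astype(int);hsv=cv2.cvtColor(g["frame"],cv2.COLOR_RGB2HSV)
sat=f[:,:,0]-f[:,:,2]
V=g["view"];print("cam",-V[:3,:3].T@V[:3,3])
for n,(x0,y0,x1,y1),z in [("round",(212,192,285,274),.01),("square",(341,188,403,262),.01),("bend",(426,170,484,244),.01),("mat",(122,200,192,276),.002)]:
    roi=f[y0:y1,x0:x1]
    # neutral grey vs beige bench: ratio b/r
    m=((sat[y0:y1,x0:x1]/np.maximum(roi[:,:,0],1))<0.07).astype(np.uint8)
    if n=="mat": m=(roi.sum(2)<180).astype(np.uint8)
    m=cv2.morphologyEx(m,cv2.MORPH_CLOSE,np.ones((3,3)))
    cs,_=cv2.findContours(m,cv2.RETR_EXTERNAL,cv2.CHAIN_APPROX_NONE);c=max(cs,key=cv2.contourArea)[:,0]+[x0,y0]
    w=ray(g,c,z)[:,:2]
    r=cv2.minAreaRect((w*1000).astype(np.float32));b=cv2.boxPoints(r)
    e=[b[1]-b[0],b[2]-b[1]];e=max(e,key=np.linalg.norm);print(n,r,len(c),"long-axis deg",np.degrees(np.arctan2(e[1],e[0]))%180)
t=g["frame"][:,:,::-1];ss=s["frame"][:,:,::-1]
a=[t[200:260,218:278],t[196:256,343:403],t[176:236,430:490]]
b=[ss[228:288,305:365],ss[155:215,340:400],ss[112:172,342:402]]
im=np.vstack([np.hstack([cv2.resize(c,(260,260),interpolation=cv2.INTER_NEAREST) for c in r]) for r in(a,b)])
cv2.imwrite("pics/zoom1.png",cv2.convertScaleAbs(im,alpha=1.4))
E
```

```text
cam [0.43583513 0.00668645 0.94996224]
round ((473.528076171875, 153.49826049804688), (95.57847595214844, 134.40493774414062), 68.80435943603516) 174 long-axis deg 158.80435
square ((483.6160888671875, -146.34686279296875), (94.26114654541016, 133.85301208496094), 77.87384033203125) 180 long-axis deg 167.87384
bend ((529.1294555664062, -351.04376220703125), (97.2294921875, 135.09478759765625), 79.69775390625) 181 long-axis deg 169.69775
mat ((465.05419921875, 369.22491455078125), (91.22871398925781, 131.10987854003906), 68.34410858154297) 167 long-axis deg 158.3441
```

View pics/zoom1.png

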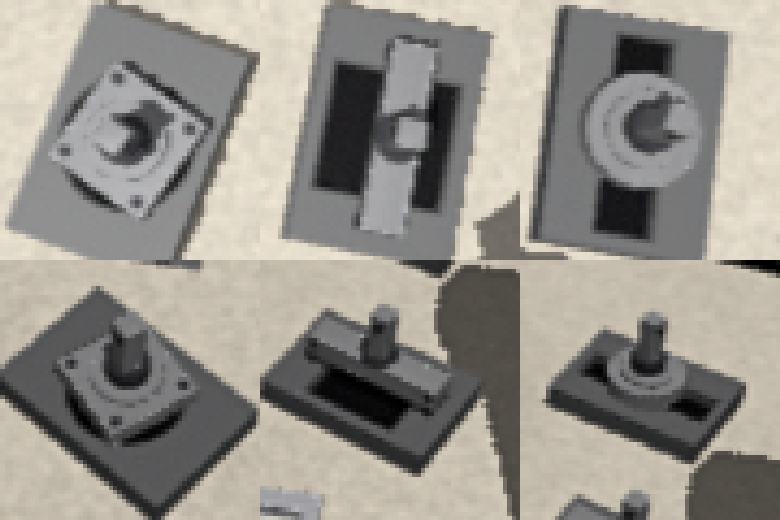

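Run:
```python
from h import *
g=eyes.grab_frame("top");s=eyes.grab_frame("side")
D={"square":((245,230.9),(334.5,243.7),(218+131/4.333,200+138/4.333),.034),
"bend":((377.8,226.5),(368.6,167.2),(375.1,227.4),.045),
"round":((465.2,204.4),(372.5,125.4),(458.6,206.2),.034)}
for n,(a,b,c,z) in D.items():
    X=tri([g,s],[a,b]);print(n,X.round(4),"tangtop@.086",ray(g,a,.086)[0].round(4),ray(s,b,.086)[0].round(4),"plate",ray(g,c,z)[0].round(4))
def ang(p,q,z):
    a,b=ray(g,[p,q],z);d=b-a;return np.degrees(np.arctan2(d[1],d[0]))%90,np.linalg.norm(d[:2])
k=lambda x,y,ox,oy:(ox+x/4.333,oy+y/4.333)
S=[k(x,y,218,200) for x,y in[(120,62),(212,122),(142,217),(50,152)]]
print("sq",[ang(S[i],S[(i+1)%4],.034) for i in range(4)])
B=[k(x-260,y,343,196) for x,y in[(393,37),(440,42),(405,235),(357,230)]]
print("bend",[ang(B[i],B[(i+1)%4],.045) for i in range(4)])
# slot/square cutout dark
f=g["frame"]
for n,(x0,y0,x1,y1) in {"slot":(440,180,475,236),"sq":(350,200,400,250)}.items():
    m=(f[y0:y1,x0:x1].max(2)<45).astype(np.uint8)
    ys,xs=np.nonzero(m);w=ray(g,np.c_[xs+x0,ys+y0],.02)[:,:2]
    r=cv2.minAreaRect((w*1000).astype(np.float32));print(n,r,len(xs))
    if n=="slot":
        # line through the two dark patches
        up=w[w[:,0]>np.median(w[:,0])];print(np.polyfit(w[:,0],w[:,1],1))
```

```text
square [0.4739 0.148  0.0779] tangtop@.086 [0.4739 0.1468 0.086 ] [0.4717 0.1535 0.086 ] plate [0.4739 0.1477 0.034 ]
bend [ 0.479  -0.1475  0.0846] tangtop@.086 [ 0.4797 -0.1471  0.086 ] [ 0.4779 -0.146   0.086 ] plate [ 0.4797 -0.148   0.045 ]
round [ 0.5265 -0.3436  0.0896] tangtop@.086 [ 0.5265 -0.3451  0.086 ] [ 0.5281 -0.3483  0.086 ] plate [ 0.5278 -0.3503  0.034 ]
sq [(np.float64(56.37317227856573), np.float64(0.05990452533719029)), (np.float64(53.37534040167287), np.float64(0.06275508880734387)), (np.float64(54.51684914859806), np.float64(0.061006852464703186)), (np.float64(52.27152049123509), np.float64(0.06084884801363759))]
bend [(np.float64(83.16079618293978), np.float64(0.025525671912295066)), (np.float64(77.66536870784677), np.float64(0.10542343520087266)), (np.float64(83.2898838789075), np.float64(0.025681122150170287)), (np.float64(77.58437498020224), np.float64(0.10549601498460691))]
slot ((526.8391723632812, -352.2333984375), (36.997161865234375, 110.70567321777344), 79.57554626464844) 249
[-0.16944884 -0.25878694]
sq ((482.14166259765625, -144.118896484375), (68.05465698242188, 68.76998138427734), 77.53841400146484) 471
```

```bash
python3 - <<'E'
from h import *
g=eyes.grab_frame("top");s=eyes.grab_frame("side")
a=cv2.resize(g["frame"][192:222,445:475,::-1],(400,400),interpolation=cv2.INTER_NEAREST)
b=cv2.resize(s["frame"][118:148,357:387,::-1],(400,400),interpolation=cv2.INTER_NEAREST)
cv2.imwrite("pics/rt.png",cv2.convertScaleAbs(np.hstack([a,b]),alpha=1.2))
s=monitor.sense();from scipy.spatial.transform import Rotation as R
M=R.from_quat(s["ee_rot"]).as_matrix();print(M.round(2), s["clock"])
E
cat >> h.py <<'E'
from scipy.spatial.transform import Rotation as Rot
def quat(deg):
    a=np.radians(deg);x=np.array([0,0,-1.]);z=np.array([np.cos(a),np.sin(a),0]);y=np.cross(z,x)
    return Rot.from_matrix(np.c_[x,y,z]).as_quat()
def best(deg,pos):
    c=[]
    for d in(deg,deg+180):
        q=kinematics.ik(list(pos),list(quat(d)))
        if q is not None:c.append((abs(q[5]),d%360,np.round(q,2)))
    return min(c,key=lambda t:t[0]) if c else None
P={"round":(.528,-.351),"sq":(.4836,-.1463)}
NEST={"round":((.4735,.1535),158.8),"square":((.4836,-.1463),167.8),"bend":((.5285,-.3513),169.6),"mat":((.465,.369),158.3)}
E
python3 - <<'E'
from h import *
for n,(p,a) in NEST.items():
    for d in range(0,180,30): print(n,d,best(d,(*p,.15)))
E
```

```text
[[-0.    0.91  0.41]
 [ 0.    0.41 -0.91]
 [-1.    0.   -0.  ]] 0.4
round 0 (np.float64(0.07766472922505274), 0, array([ 0.08,  0.3 ,  1.66, -0.  ,  1.18,  0.08]))
round 30 (np.float64(0.44593404637324596), 30, array([ 0.08,  0.3 ,  1.66, -0.  ,  1.18, -0.45]))
round 60 (np.float64(0.9695328219715451), 60, array([ 0.08,  0.3 ,  1.66, -0.  ,  1.18, -0.97]))
round 90 (np.float64(1.493131597569844), 90, array([ 0.08,  0.3 ,  1.66, -0.  ,  1.18, -1.49]))
round 120 (np.float64(1.1248622804216506), 300, array([ 0.08,  0.3 ,  1.66, -0.  ,  1.18,  1.12]))
round 150 (np.float64(0.6012635048233519), 330, array([ 0.08,  0.3 ,  1.66, -0.  ,  1.18,  0.6 ]))
square 0 (np.float64(0.5260377144877091), 0, array([-0.53,  0.32,  1.64, -0.  ,  1.19, -0.53]))
square 30 (np.float64(1.0496364900860078), 30, array([-0.53,  0.32,  1.64, -0.  ,  1.19, -1.05]))
square 60 (np.float64(1.568357387905487), 240, array([-0.53,  0.32,  1.64, -0.  ,  1.19,  1.57]))
square 90 (np.float64(1.044758612307188), 270, array([-0.53,  0.32,  1.64, -0.  ,  1.19,  1.04]))
square 120 (np.float64(0.5211598367088888), 300, array([-
[... 597 characters left out ...]
 1.21,  0.  ,  1.33,  0.28]))
bend 150 (np.float64(0.24735415331902688), 330, array([-0.77,  0.6 ,  1.21, -0.  ,  1.33, -0.25]))
mat 0 (np.float64(0.4736029435686868), 0, array([ 0.47,  0.51,  1.36, -0.  ,  1.28,  0.47]))
mat 30 (np.float64(0.04999583202961144), 30, array([ 0.47,  0.51,  1.36, -0.  ,  1.28, -0.05]))
mat 60 (np.float64(0.5735946076279106), 60, array([ 0.47,  0.51,  1.36, -0.  ,  1.28, -0.57]))
mat 90 (np.float64(1.0971933832262097), 90, array([ 0.47,  0.51,  1.36, -0.  ,  1.28, -1.1 ]))
mat 120 (np.float64(1.5208004947652842), 300, array([ 0.47,  0.51,  1.36, -0.  ,  1.28,  1.52]))
mat 150 (np.float64(0.997201719166986), 330, array([ 0.47,  0.51,  1.36, -0.  ,  1.28,  1.  ]))
```

View pics/rt.png

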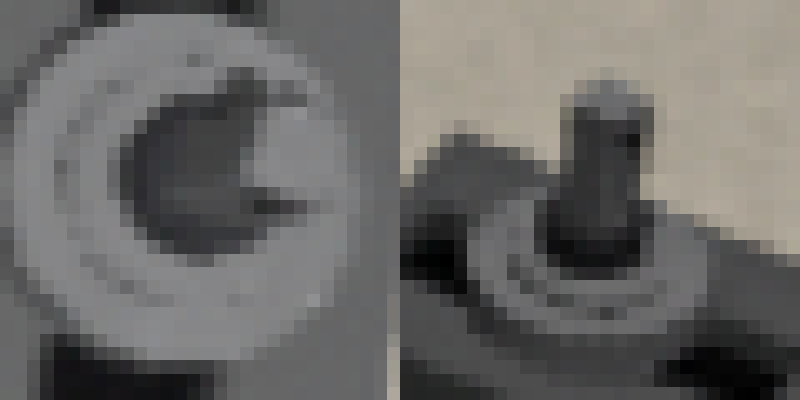

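The round platen's tang top is at about (467,203.6) in the top view, rotated about 73.5° mod 90. It lies at world (0.528, -0.349), which agrees with the disc centre. I'm starting with round to mat, squeezing in two directions so it is centred in the hand.

```bash
cat >> h.py <<'E'
GR=.034
def st(tag):
    s=monitor.sense();print(tag,"t",round(s["clock"],1),"p",np.round(s["position"],4),"F",np.round(s["contact_force"],1),"gap",round(s["finger_gap"],3));return s
def ee(deg): return [float(v) for v in quat(deg)]
def pick(xy,z0,d1,d2,up=.16):
    d1=best(d1,(*xy,up))[1];d2=best(d2,(*xy,up))[1]
    env.reach([*xy,up],ee(d1));env.movel([*xy,z0+GR],.15);env.close_gripper(25);st("squeeze1")
    env.release();env.movel([*xy,z0+GR+.05],.2)
    env.reach([*xy,z0+GR+.05],ee(d2));env.movel([*xy,z0+GR],.1);env.close_gripper(70);st("grip")
    env.movel([*xy,up],.12);st("lifted");return d2
def snap(n):
    t=eyes.grab_frame("top")["frame"][:,:,::-1];s=eyes.grab_frame("side")["frame"][:,:,::-1]
    a=cv2.resize(t[150:290,110:510],(800,280),interpolation=cv2.INTER_CUBIC);b=cv2.resize(s[90:380,230:430],(220,319))
    b=cv2.resize(s[90:300,230:450],(335,320));c=cv2.resize(s[200:390,230:430],(337,320))
    r=np.hstack([b,c]);r=cv2.copyMakeBorder(r,0,0,0,800-r.shape[1],cv2.BORDER_CONSTANT)
    cv2.imwrite(f"pics/{n}.png",cv2.convertScaleAbs(np.vstack([a,r]),alpha=1.4))
E
python3 - <<'E'
from h import *
d=pick((.528,-.349),.02,73.5,163.5);print(d)
snap("p1")
E
```

```text
squeeze1 t 3.2 p [ 0.5281 -0.349   0.0542] F [-0.5  1.   2.1] gap 0.172
grip t 7.0 p [ 0.5282 -0.3491  0.0543] F [0.9 0.8 2. ] gap 0.15
lifted t 8.0 p [ 0.5276 -0.3487  0.1589] F [-0.  -0.2 -3.9] gap 0.149
343.5
```

View pics/p1.png

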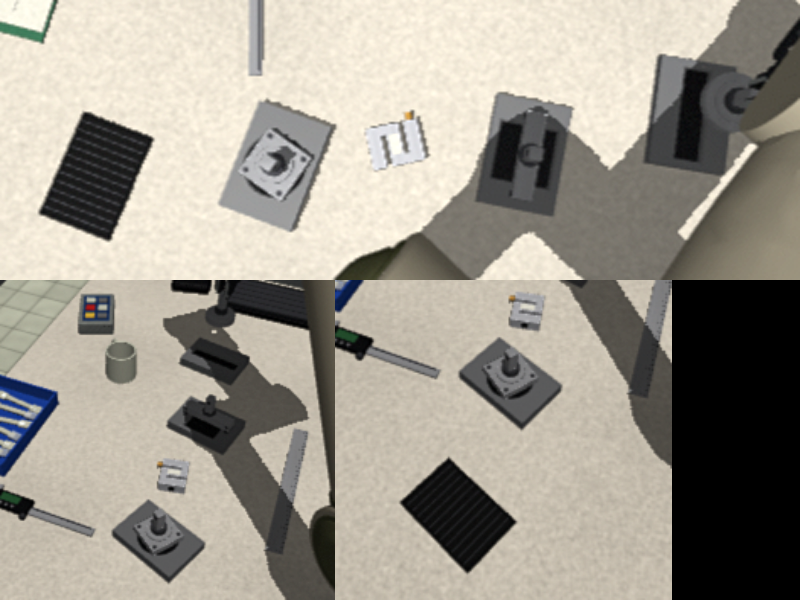

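The round platen is in the grip: the load reads -3.9 N and the slot of bend_nest is free at (690,115) in the picture. Next I park it on the mat and measure the bare slot.

```bash
cat >> h.py <<'E'
def place(xy,deg,z0,up=.16,guard=8):
    env.movel([*xy,up],.3,frame=ee(deg)) ; env.movel([*xy,z0+GR+.02],.15)
    hit=env.movel([*xy,z0+GR-.002],.03,guard=guard);s=st(f"down hit={hit}");return s
def let_go(xy,up=.16):
    env.release();z=monitor.sense()["position"];env.movel([z[0],z[1],up],.2);st("off")
E
python3 - <<'E'
from h import *
xy=NEST["mat"][0]
place(xy,343.5,.004);let_go(xy)
g=eyes.grab_frame("top");f=g["frame"]
x0,y0,x1,y1=435,172,480,240
m=(f[y0:y1,x0:x1].max(2)<45).astype(np.uint8)
cs,_=cv2.findContours(m,cv2.RETR_EXTERNAL,cv2.CHAIN_APPROX_NONE);c=max(cs,key=cv2.contourArea)[:,0]+[x0,y0]
print(cv2.minAreaRect((ray(g,c,.008)[:,:2]*1000).astype(np.float32)))
snap("p2")
cv2.imwrite("pics/p2b.png",cv2.convertScaleAbs(np.hstack([cv2.resize(f[y0:y1,x0:x1,::-1],None,fx=8,fy=8,interpolation=0),cv2.resize(m*200,None,fx=8,fy=8,interpolation=0)[...,None].repeat(3,2)]),alpha=1.3))
E
```

```text
down hit=True t 12.2 p [0.4655 0.3688 0.0382] F [ 1.8 -1.1  3.5] gap 0.146
off t 13.6 p [0.4639 0.3683 0.1587] F [-0.5 -0.3 -0.9] gap 0.998
((528.6886596679688, -353.2248229980469), (30.381046295166016, 112.17459869384766), 79.74642944335938)
```

View pics/p2.png

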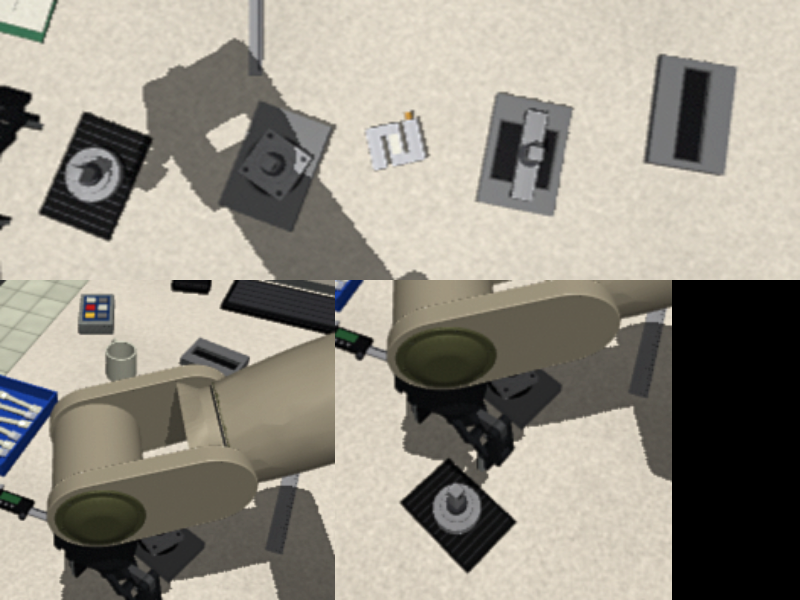

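View pics/p2b.png

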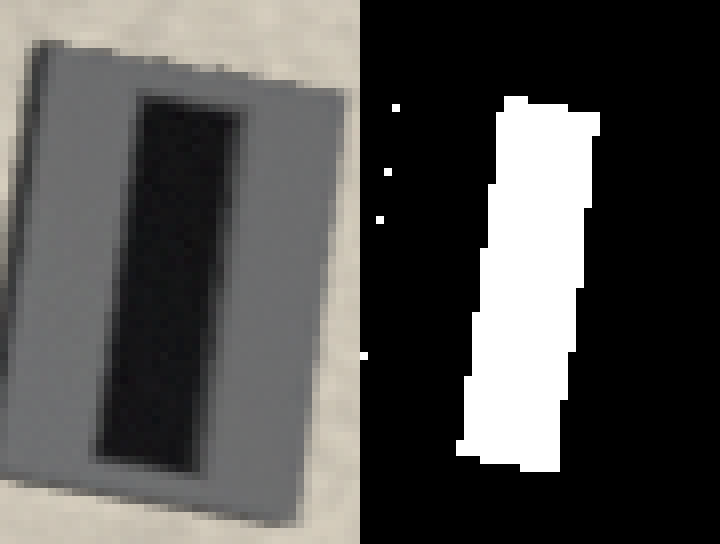

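The round platen is parked flat on the mat at (93,172), and the bare slot gives a nest centre near (0.528, -0.350). Next is the bend head.

Run:
```python
from h import *
d=pick((.4795,-.1475),.02,77.6,167.6);print(d)
xy=(.528,-.350)
s=place(xy,d+2.0,.008)
snap("p3")
```

```text
squeeze1 t 17.1 p [ 0.4796 -0.1475  0.0542] F [0.1 1.2 2.7] gap 0.17
grip t 21.0 p [ 0.4796 -0.1476  0.0544] F [-2.4  0.2  5.6] gap 0.146
lifted t 22.0 p [ 0.4791 -0.1473  0.1592] F [-0.7  0.4 -4.8] gap 0.148
347.6
down hit=True t 24.3 p [ 0.5278 -0.35    0.0424] F [-1.1  1.7  4.6] gap 0.145
```

View pics/p3.png

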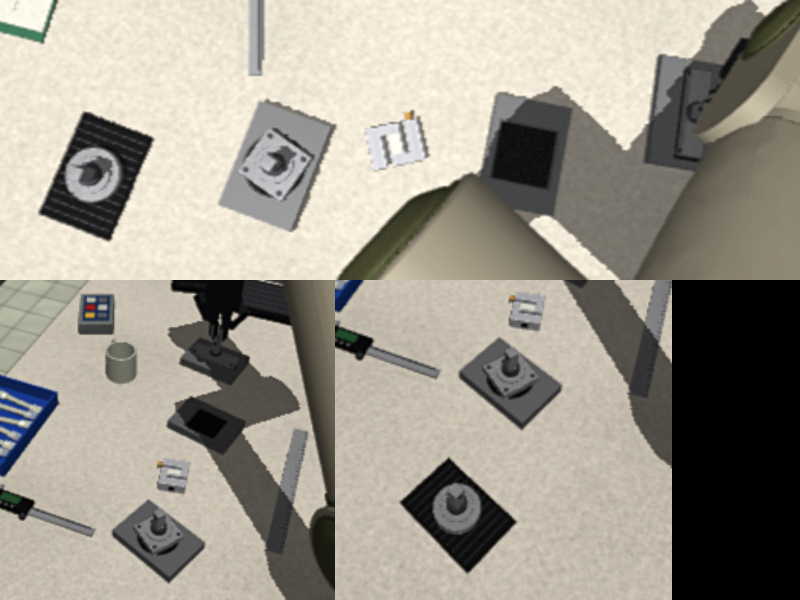

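The bend head came to rest with the TCP at 0.0424, where 0.042 is fully home. I'm letting go and moving on to the square platen.

Run:
```python
from h import *
let_go((0,0))
d=pick((.474,.148),.02,54+90,54);print(d)
g=eyes.grab_frame("top");f=g["frame"]
x0,y0,x1,y1=345,190,400,255
m=(f[y0:y1,x0:x1].max(2)<28).astype(np.uint8)
cs,_=cv2.findContours(m,cv2.RETR_EXTERNAL,cv2.CHAIN_APPROX_NONE);c=max(cs,key=cv2.contourArea)[:,0]+[x0,y0]
print("sq hole",cv2.minAreaRect((ray(g,c,.018)[:,:2]*1000).astype(np.float32)))
snap("p4")
cv2.imwrite("pics/p4b.png",cv2.convertScaleAbs(np.hstack([cv2.resize(f[180:260,a:b,::-1],None,fx=5,fy=5,interpolation=0) for a,b in((345,405),(425,485))]),alpha=1.4))
```

```text
off t 25.8 p [ 0.5268 -0.3489  0.1586] F [-0.  -0.1 -0.6] gap 1.001
squeeze1 t 29.1 p [0.4737 0.1482 0.0541] F [-2.3  2.3  3.9] gap 0.174
grip t 32.9 p [0.4745 0.1483 0.0544] F [0.6 3.2 4.1] gap 0.147
lifted t 34.0 p [0.4735 0.1479 0.1591] F [-0.3  0.1 -4.7] gap 0.147
54
sq hole ((481.9849853515625, -144.5811309814453), (64.8298568725586, 66.73566436767578), 77.74288940429688)
```

View pics/p4.png

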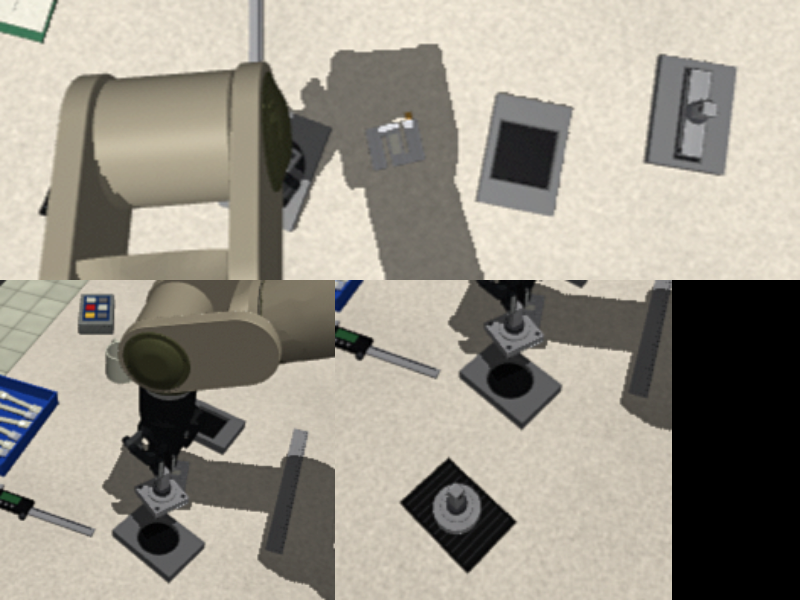

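View pics/p4b.png

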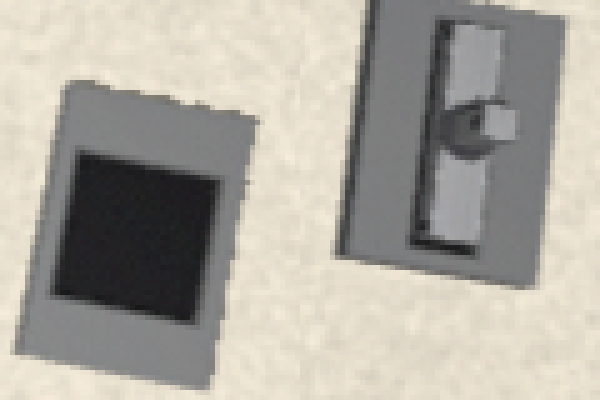

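The bend head sits in the slot and the square platen is held square in the jaws. I'm placing it in square_nest.

Run:
```python
from h import *
s=place((.483,-.1455),-12.2,.008)
if s["position"][2]<.0445: let_go((0,0))
g=eyes.grab_frame("top");f=g["frame"]
x0,y0,x1,y1=215,190,285,275
m=(f[y0:y1,x0:x1].max(2)<35).astype(np.uint8)
cs,_=cv2.findContours(m,cv2.RETR_EXTERNAL,cv2.CHAIN_APPROX_NONE);c=max(cs,key=cv2.contourArea)[:,0]+[x0,y0]
print("round hole",cv2.minEnclosingCircle((ray(g,c,.018)[:,:2]*1000).astype(np.float32)),cv2.minAreaRect((ray(g,c,.018)[:,:2]*1000).astype(np.float32)))
a,b=122,192
f2=f[200:276,a:b]
cv2.imwrite("pics/p5b.png",cv2.convertScaleAbs(cv2.resize(f2[:,:,::-1],None,fx=7,fy=7,interpolation=0),alpha=1.4))
snap("p5")
```

```text
down hit=True t 36.9 p [ 0.4835 -0.1456  0.0422] F [2.5 0.2 3.3] gap 0.149
off t 38.3 p [ 0.4819 -0.1448  0.1589] F [ 0.2  0.2 -0.2] gap 1.003
round hole ((472.605712890625, 152.85789489746094), 34.381988525390625) ((474.3379821777344, 154.16702270507812), (63.915164947509766, 68.577880859375), 37.354896545410156)
```

View pics/p5.png

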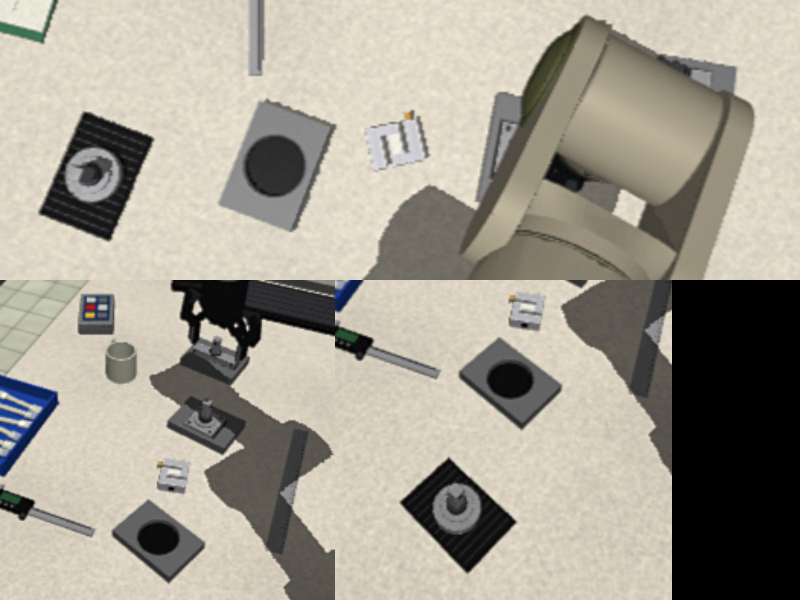

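View pics/p5b.png

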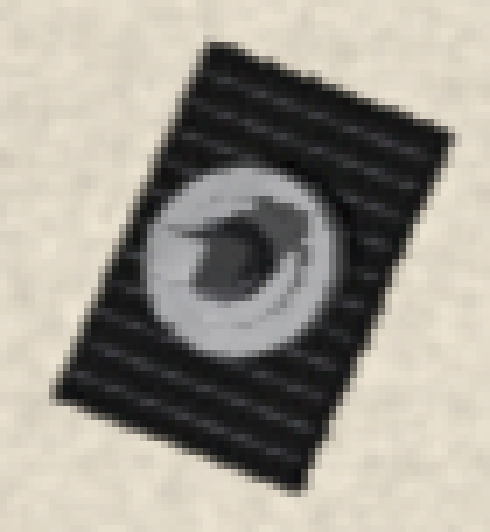

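Square seated (TCP 0.0422). The round platen still stands where I left it on the mat, at (93,172), and the open round hole measures (0.4726, 0.1529). Last transfer now.

Run:
```python
from h import *
d=pick((.465,.3688),.004,73.5,163.5);print(d)
s=place((.473,.1532),d,.008)
if s["position"][2]<.0445: let_go((0,0))
env.reach([.35,-.40,.25],ee(330))
st("away");snap("p6")
env.reach([.40,.35,.25],ee(30));snap("p7");st("away2")
```

```text
squeeze1 t 41.9 p [0.4651 0.3689 0.0382] F [-0.4 -0.2  2.1] gap 0.174
grip t 45.8 p [0.4653 0.3689 0.0383] F [1.2 0.3 0.7] gap 0.146
lifted t 46.9 p [0.4646 0.3686 0.1591] F [-0.1 -0.8 -4.1] gap 0.145
343.5
down hit=True t 49.2 p [0.4735 0.153  0.0423] F [ 2.  -2.   3.6] gap 0.149
off t 50.7 p [0.4718 0.153  0.159 ] F [ 0.3 -0.4  0.3] gap 0.999
away t 52.7 p [ 0.3505 -0.3994  0.2499] F [ 0.2 -0.   0.5] gap 0.996
away2 t 55.6 p [0.4004 0.3496 0.25  ] F [-0.1  0.3  0.9] gap 0.994
```

View pics/p6.png

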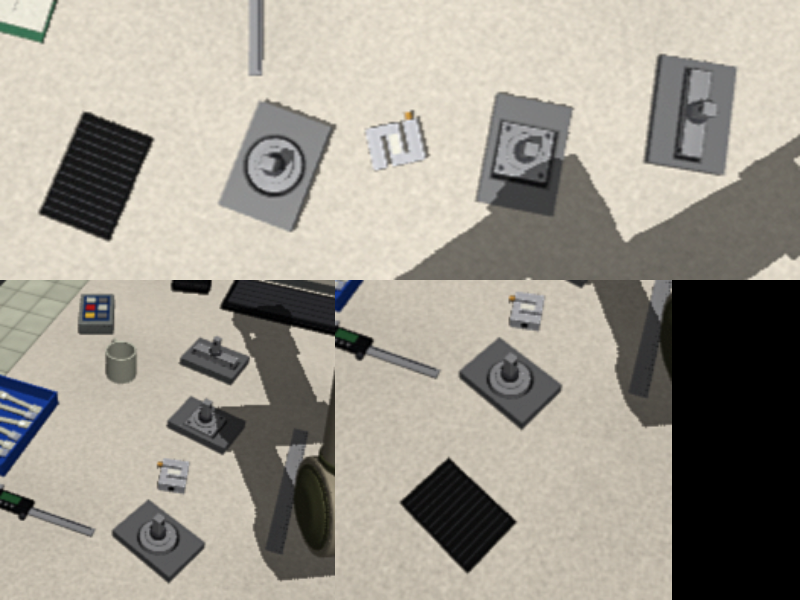

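View pics/p7.png

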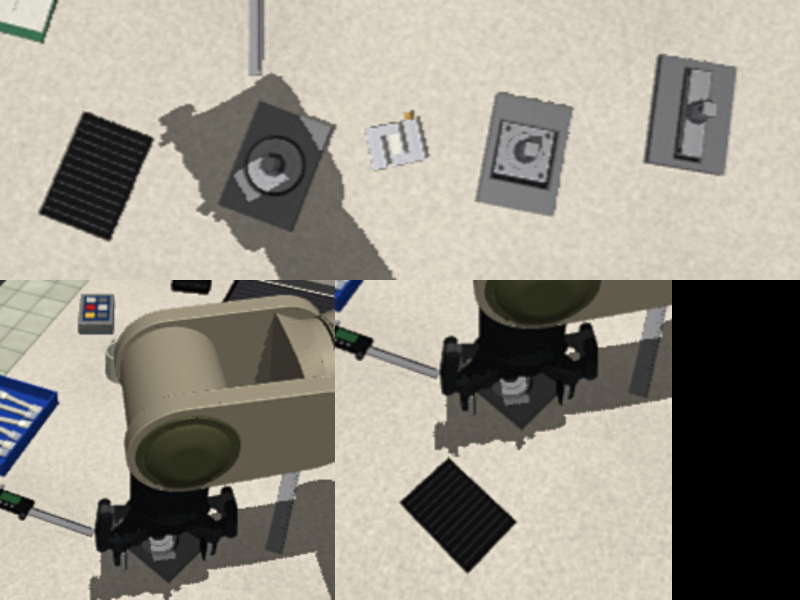

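All three fixtures sit inside their own cutouts with an even dark gap around them: round at (275,164), square at (525,150) and bend head at (697,113). The bystanders look unmoved, and the robot is clear of everything.

Run:
```python
from h import *
f=eyes.grab_frame("top")["frame"];o=cv2.imread("pics/top0.png")[:,:,::-1]
for n,(x0,y0,x1,y1) in {"caliper":(212,90,256,192),"cup":(388,110,432,150),"cell":(288,202,328,238)}.items():
    print(n,np.abs(f[y0:y1,x0:x1].astype(int)-o[y0:y1,x0:x1]).mean().round(2))
env.hold(.5);job.hand_in()
```

```text
caliper 5.57
cup 4.62
cell 5.23
the job is handed in; nothing more can be done
```

I moved all three fixtures into their own cutouts and handed the job in at about 56 s of the 120 s allowed. It reported no verdict.

- **Order:** the round platen was parked on the mat, then the bend head went to its slot, the square platen to the square cutout, and the round platen to the round cutout. Each was squeezed in two directions first so it sat centred in the jaws. Each was then lowered with a force guard before release.
- **Seating:** at touchdown the tool height put the undersides at 8.4 mm (bend head), 8.2 mm (square) and 8.3 mm (round); 8 mm is fully home. The last pictures show each fixture inside its cutout with a dark gap around it. The gripper was open and about 0.25 m above the bench.
- **Position:** block and cutout measurements agreed to within about 2 mm. I placed at or between the two values, well inside the 10 mm limit.
- **Not measured:** I did not measure the upright angle of the tangs or the final sideways offsets separately after release.
- **Bystanders:** the caliper, load cell and cup look unmoved. Comparing before and after pictures gave a mean difference of about 5 grey levels (of 255) on all three. I read that as noise or lighting, but I did not measure their positions.

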